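# Put three cutting dies back on their own boards

## Robot

A 7-joint arm with a two-finger parallel gripper is mounted at the origin on a cart in front of the work surface, level with it; the furniture and walls round the work are solid. World frame = base frame: x ahead of the robot, y to its left, z up, the work surface at z = 0. Lengths are in m, angles in rad, forces in N, time in s.
With the tool pointing down it reaches from about 0.4 to 0.85 m from the base axis. Payload 4.5 kg.
Tool frame: the origin (TCP) lies on the centre line of the jaws, within the pads' length; the fingertips stand r.tcp_to_tips ahead of it and the grasp point (between the pads) lies 11 mm behind it (r.tcp_to_tips is the distance from the TCP to the fingertips, in m); y points along the fingers, x is the direction in which the jaws open and shut, and the axes are right-handed (so a half turn about y gives the same grasp; the last joint's range is limited). The gripper opens to 88 mm and grips with 3 to 60 N. Pads are 18 mm wide; open, the fingers measure 123 mm over their backs; the gripper's body (75 mm by 187 mm) begins 45 mm behind the grasp point.
Start: joints at [-1.087, 0.689, -0.195, 1.565, 0.157, 0.902, -0.215], TCP at [0.272, 0.563, 0.247] pointing down, gripper open.
Joint ranges: [-3.01, 3.01], [-0.46, 2.08], [-1.47, 1.51], [0.13, 2.56], [-1, 4.14], [0.04, 2.09], [-2.66, 2.66]. Speed limits (rad/s): [2.57, 2.57, 3.14, 3.14, 3.14, 3.14, 3.14].

## Interface

Orientations are given as a unit quaternion [x, y, z, w].
In Python, from plant import r gives the robot as it stands. The module is installed in compiled form; this text tells all that it offers.
- The arm moves only by the shell command python3 -m inch 'ROWS' [OPENING] [FORCE]. ROWS is text: rows parted by semicolons, each of 4 numbers parted by spaces: the shift along the tool's x, y, z in mm, then the turn about the tool's y in degrees. In form: x y z spin; .... A call has 1 to 10 rows; each row is the pose to reach, as a shift and turn from the pose commanded when the call began, along the tool's axes at that moment; what a row does not reach only later rows make up. A row lasts 1/10 s, in which the tool goes at most 50 mm and 8.59 degrees, less where a joint would pass 70% of its speed; a pose out of reach is approached as far as the arm can. A call with a gripper value outside its range is refused whole. OPENING is the gripper command: -1 is shut, 1 is fully open, values between are in proportion, set as the call begins (- or left out, the last holds). The fingers move at their own pace and stop on an object; FORCE is the grip in N (left out, the last holds). Time passes only in rows, so rows that repeat a pose let the fingers close. It gives the time, the measured TCP pose, the force and the opening at its end, in the units of the state.
- r.get_state(): the state, without advancing time (a new reading comes with each control period).
- r.snapshot(name): name is "side" or "top" or "wrist"; returns a dict with "frame" (400x640x3 uint8, red, green, blue), "intrinsics" (3x3 intrinsics, pixels), "dist_coeffs" ([k1, k2, p1, p2, k3] as OpenCV has them; the pictures are not rectified), "R" (3x3) and "t" (3): a world point X has camera coordinates R X + t. Camera axes: x right, y down, z forward; pixel columns grow to the right and rows downward; lengths in m; the calibration is good to about 2 mm. A picture is of the moment at which its call begins. There is no depth.
- r.finish_job(): hands the job in, once; it reports no verdict.
Trained networks look in the newest picture that a camera, given by its name, has taken for a name from the list of things; names that differ only in an ending like _2 or _b are one class to them, and where a whole thing is asked for, a point or a joint stands for the part that bears it (a point fixed in the world has none). Each returns a list of dicts, best first, with "p" (0 to 1); they miss things now and then, are a little off and sometimes report something else, mostly with a low value. They report only what shows in the picture. A call takes as long as a camera call.
- r.trace(camera, name): "region" (400x640 bool, what is visible of it) and "centre" ([row, column] in pixels, amid what is visible of it).
- r.tip_of(camera, name): "centre" ([row, column] in pixels: a listed point, or the origin of a listed thing).
The state is a dict: "clock": time; "q": joint angles; "qd": joint speeds; "joint_torque": joint torques, N m; "tool_pos": TCP position; "eef_rot": TCP orientation; "contact_force": force on the tool from outside, world axes, zero at the start; "moment": the same for the moment, N m; "opening": opening from 0.0 (shut) to 1.0 (fully open).
Only numpy, scipy, OpenCV 4.12 (cv2) and the standard library are available. Lean on these libraries where they do the work, as an engineer would, in place of code of your own. Each camera call takes 0.05 s, during which the arm holds its last target.

## Task

Every one of the three cutting dies has been put back on the wrong storage board. Move each die to the board whose little steel pattern plate shows its shape; the empty spare board may serve as a resting place on the way. Each should end standing flat, let go, centred on the cork mat and lengthwise along it (either end forward), and the steel weight and the tan leather blanks should stay where they are.

Things in the scene. Friction and masses are not known exactly. Their poses are not given: they have to be found in the camera images.
- block_die (a point): cutting die of dark strip steel bent to a short straight ring with rounded ends, 88 x 40 x 30 mm high, the shortest of the three; take it from above across its two straight sides, at the middle, where it is 36 mm wide. About 0.2 kg. The point is its centre, half-way up (15 mm above its underside), x along its length, z up.
- strap_die (a point): cutting die of light grey strip steel, a long straight ring with one pointed and one square end, 155 x 48 x 30 mm high, the longest of the three; take it from above across its two long straight sides, at the middle, where it is 44 mm wide. About 0.2 kg. The point is its centre, half-way up (15 mm above its underside), x along its length, z up.
- bottle_die (a point): cutting die of brown strip steel in the outline of a bottle, 130 x 50 x 30 mm high, wide body towards its -x end and narrow neck (36 mm wide) towards +x; take it from above across the body, 18 mm from the centre towards -x, where the sides are parallel and it is 50 mm wide. About 0.2 kg. The point is its centre, half-way up (15 mm above its underside), x along its length, z up.
- block_mat (a point): block board: fixed flat plywood board 235 x 100 mm, 24 mm thick, with a cork mat 170 x 64 mm let into it whose top is 25 mm above the cutting board; this point is the centre of the mat's top, x along the board's length and the mat's, z up. On the bare end of this board (centred 116 mm from the mat's centre towards +x) lies a small dark steel pattern plate, 3 mm thick: a short plain strip with two round ends, 55 x 25 mm, lying across the board.
- strap_mat (a point): strap board: fixed flat plywood board 235 x 100 mm, 24 mm thick, with a cork mat 170 x 64 mm let into it whose top is 25 mm above the cutting board; this point is the centre of the mat's top, x along the board's length and the mat's, z up. On the bare end of this board (centred 116 mm from the mat's centre towards +x) lies a small dark steel pattern plate, 3 mm thick: a long strip, square at one end and pointed at the other, about 89 x 28 mm, lying across the board.
- bottle_mat (a point): bottle board: fixed flat plywood board 235 x 100 mm, 24 mm thick, with a cork mat 170 x 64 mm let into it whose top is 25 mm above the cutting board; this point is the centre of the mat's top, x along the board's length and the mat's, z up. On the bare end of this board (centred 116 mm from the mat's centre towards +x) lies a small dark steel pattern plate, 3 mm thick: a bottle outline with a wide body and a narrow neck, 77 x 34 mm, lying across the board.
- spare_mat (a point): spare board: fixed flat plywood board 235 x 100 mm, 24 mm thick, with a cork mat 170 x 64 mm let into it whose top is 25 mm above the cutting board; this point is the centre of the mat's top, x along the board's length and the mat's, z up. Its end is bare, with no pattern plate, and it is empty at the start; a die may be rested here.
- weight (a point): bystander: steel weight 50 x 62 mm with a wooden knob, 48 mm high; the point is in its base, 11 mm up.
- blanks (a point): bystander: banded stack of tan rectangular leather blanks 93 x 60 x 21 mm; the point is its middle, 10 mm up.

How it is judged:
By the outcome, as a careful person would: the job done as asked, in the order asked, and still so for the second after the job is handed in, with the robot touching nothing.
It also fails if it takes over 104 s, if anything falls off the work surface, if the arm or the gripper's body presses on something with over 40 N, if the wrist force passes 120 N, or if a joint passes its speed limit or range.

## Working session

There is one attempt and no reset: what is moved stays moved. The work goes in short steps, Python scripts to look and compute and a shell command to move; the robot and the scene stay as the last step left them, time stands still between calls to the robot, and variables do not carry over. Pictures are saved under pics/ and viewed, and the job is handed in when it is done.

```bash
mkdir -p pics; ls
cat > h.py <<'E'
from plant import r
import numpy as np, cv2
from scipy.spatial.transform import Rotation as Ro
def snap(cam,name):
    s=r.snapshot(cam); cv2.imwrite(f'pics/{name}.png',s['frame'][:,:,::-1]); return s
def ray(s,rc,z):
    K=np.array(s['intrinsics']);d=np.array(s['dist_coeffs'])
    p=cv2.undistortPoints(np.array([[[rc[1],rc[0]]]],float),K,d)[0,0]
    R=np.array(s['R']);t=np.array(s['t'])
    c=-R.T@t; v=R.T@np.array([p[0],p[1],1]); return c+v*(z-c[2])/v[2]
def proj(s,X):
    p,_=cv2.projectPoints(np.array(X,float).reshape(-1,1,3),cv2.Rodrigues(np.array(s['R']))[0],np.array(s['t'],float),np.array(s['intrinsics']),np.array(s['dist_coeffs']))
    return p[:,0]
E
python3 - <<'E'
from h import *
st=r.get_state(); print({k:np.round(v,3) for k,v in st.items()}, r.tcp_to_tips)
print(Ro.from_quat(st['eef_rot']).as_matrix().round(3))
for c in ['side','top','wrist']:
    s=snap(c,c+'0'); print(c,(-np.array(s['R']).T@s['t']).round(3))
E
```

```text
pics
{'clock': np.float64(0.0), 'q': array([-1.087,  0.69 , -0.195,  1.566,  0.157,  0.902, -0.215]), 'qd': array([ 0.002, -0.001,  0.   , -0.001, -0.   , -0.   , -0.   ]), 'joint_torque': array([-2.0000e-03, -5.2754e+01, -1.2680e+00, -1.5344e+01, -5.3000e-02,
        6.0000e-03,  0.0000e+00]), 'tool_pos': array([0.271, 0.562, 0.246]), 'eef_rot': array([ 0.599,  0.375, -0.376, -0.599]), 'contact_force': array([ 0.029,  0.354, -0.248]), 'moment': array([ 0.054, -0.043,  0.037]), 'opening': np.float64(1.004)} 0.008
[[ 0.435 -0.001 -0.901]
 [ 0.901 -0.002  0.435]
 [-0.002 -1.    -0.   ]]
side [-0.719 -0.284  0.817]
top [ 0.334 -0.033  1.442]
wrist [0.212 0.592 0.384]
```

View pics/top0.png

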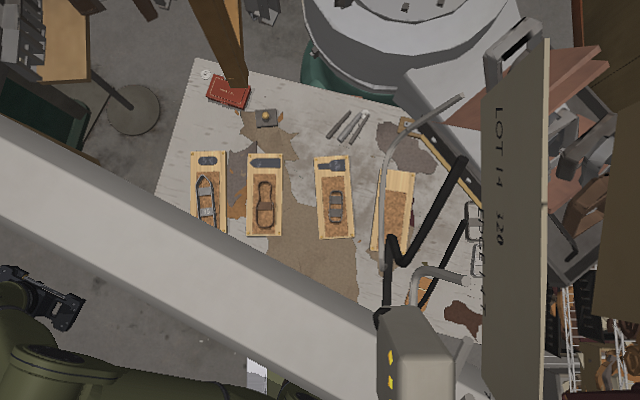

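View pics/side0.png

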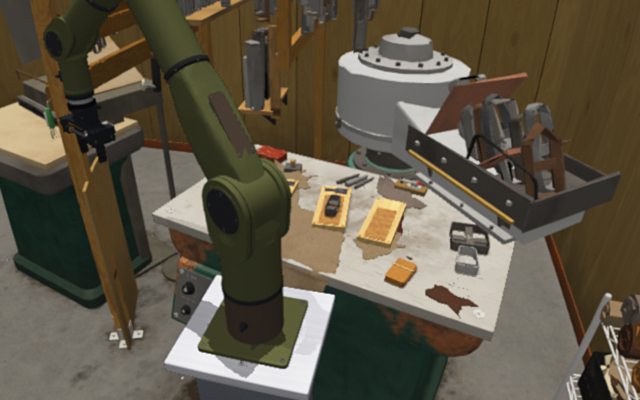

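View pics/wrist0.png

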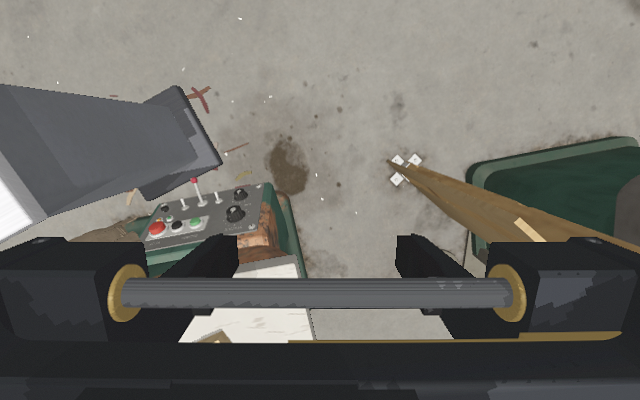

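Run:
```python
from h import *
zs=dict(block_die=.04,strap_die=.04,bottle_die=.04,block_mat=.025,strap_mat=.025,bottle_mat=.025,spare_mat=.025,weight=.011,blanks=.01)
for c in ['top','side']:
    s=r.snapshot(c)
    for n,z in zs.items():
        for d in r.tip_of(c,n)[:3]:
            print(c,n,round(d['p'],2),np.round(d['centre'],1),ray(s,d['centre'],z).round(4))
```

```text
top block_die 0.64 [207.7 335.5] [ 0.4945 -0.0849  0.04  ]
top strap_die 0.79 [204.2 203.6] [0.5054 0.2814 0.04  ]
top bottle_die 0.83 [202.3 263.5] [0.5102 0.1154 0.04  ]
top block_mat 0.66 [201.4 206.8] [0.5151 0.276  0.025 ]
top block_mat 0.55 [208.1 334. ] [ 0.4951 -0.0812  0.025 ]
top strap_mat 0.7 [205.1 261.6] [0.5042 0.1222 0.025 ]
top bottle_mat 0.66 [205.4 332.8] [ 0.5028 -0.0779  0.025 ]
top spare_mat 0.86 [220.9 393.9] [ 0.4587 -0.2484  0.025 ]
top weight 0.76 [116.2 264.6] [0.7656 0.1178 0.011 ]
top blanks 0.71 [291.9 416.8] [ 0.2629 -0.3091  0.01  ]
side block_die 0.54 [205.8 331.9] [ 0.4932 -0.0843  0.04  ]
side block_die 0.39 [222. 380.] [ 0.4403 -0.2399  0.04  ]
side bottle_mat 0.55 [208.7 331.8] [ 0.4998 -0.0833  0.025 ]
side spare_mat 0.69 [222.  382.3] [ 0.4643 -0.2459  0.025 ]
side weight 0.49 [167.  291.9] [0.7658 0.1175 0.011 ]
side weight 0.32 [204.9 332.1] [ 0.5439 -0.0765  0.011 ]
side blanks 0.92 [272.6 403.6] [ 0.2609 -0.3241  0.01  ]
```

Run:
```python
import cv2
a=cv2.imread('pics/top0.png')[90:310,150:510]; cv2.imwrite('pics/topz.png',cv2.resize(a,None,fx=2.2,fy=2.2,interpolation=2))
a=cv2.imread('pics/side0.png')[100:310,260:640]; cv2.imwrite('pics/sidez.png',cv2.resize(a,None,fx=2.1,fy=2.1,interpolation=2))
```

```text
(no output)
```

View pics/topz.png

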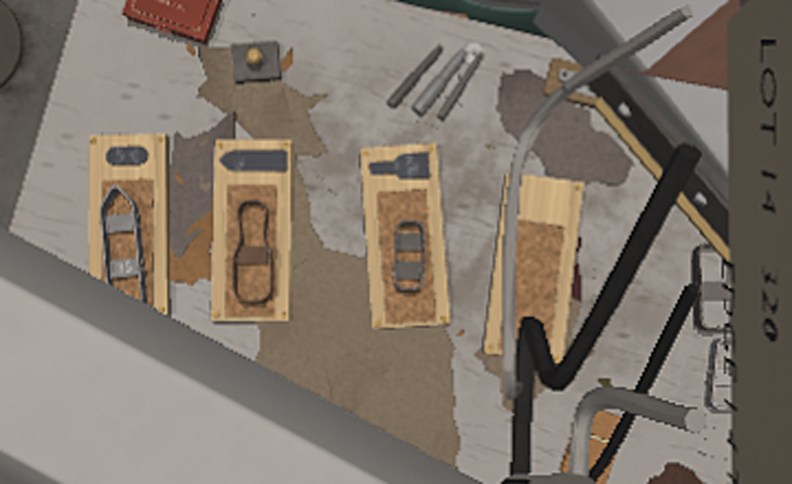

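View pics/sidez.png

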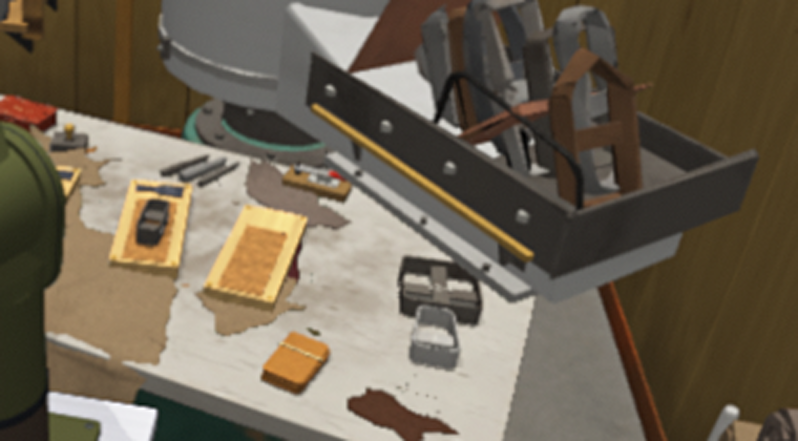

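Run:
```python
from h import *
T=r.snapshot('top');S=r.snapshot('side')
for a,b in [((134,420),(150,410)),((208,481),(221,512))]:
    p=[ (lambda q0,q1:(q0,q1-q0))(ray(s,x,0.),ray(s,x,.5)) for s,x in ((T,a),(S,b))]
    A=np.c_[p[0][1],-p[1][1]]; k,*_=np.linalg.lstsq(A,p[1][0]-p[0][0],rcond=None)
    print((p[0][0]+k[0]*p[0][1]).round(3),(p[1][0]+k[1]*p[1][1]).round(3))
f=lambda u,v:(90+v/2.2,150+u/2.2)
B=dict(block=[(90,137),(163,134),(168,312)],strap=[(218,140),(290,139),(290,320),(213,322)],bottle=[(361,151),(438,145),(452,323),(375,329)],spare=[(505,176),(584,181),(562,360),(484,354)])
for n,c in B.items():
    P=[ray(T,f(*x),.024)[:2] for x in c]; print(n,np.round(P,3).tolist(), end=' ')
    d=P[1]-P[2]; print('yaw',np.degrees(np.arctan2(d[1],d[0])).round(1))
```

```text
[ 0.667 -0.296  0.178] [ 0.668 -0.302  0.179]
[ 0.493 -0.488  0.036] [ 0.481 -0.621  0.078]
block [[0.656, 0.325], [0.66, 0.231], [0.429, 0.22]] yaw 2.8
strap [[0.652, 0.16], [0.653, 0.066], [0.419, 0.065], [0.417, 0.162]] yaw 0.4
bottle [[0.637, -0.026], [0.645, -0.125], [0.414, -0.141], [0.407, -0.043]] yaw 3.8
spare [[0.604, -0.211], [0.597, -0.312], [0.368, -0.278], [0.375, -0.18]] yaw -8.5
```

```bash
python3 -m inch '-20 0 -20 0; -50 0 -50 -3; -85 0 -84 -7; -120 0 -118 -11; -155 0 -153 -15; -190 0 -187 -19; -225 0 -221 -23; -260 0 -256 -27; -295 0 -290 -30; -330 0 -325 -30' 1 30
```

```text
clock: 2.25
tool_pos: [0.4215, 0.1226, 0.247]
eef_rot: [0.481, 0.519, -0.518, -0.481]
contact_force: [1.2, -0.3, 0.5]
opening: 1.001
```

Run:
```python
from h import *
s=snap('wrist','w1'); R=np.array(s['R']); print(R.round(3),(-R.T@s['t']).round(3))
print(Ro.from_quat(r.get_state()['eef_rot']).as_matrix().round(3))
```

```text
[[-0.077  0.997  0.001]
 [ 0.963  0.074  0.258]
 [ 0.257  0.021 -0.966]] [0.355 0.119 0.385]
[[-0.06  -0.    -0.998]
 [ 0.998 -0.008 -0.06 ]
 [-0.008 -1.     0.001]]
```

View pics/w1.png

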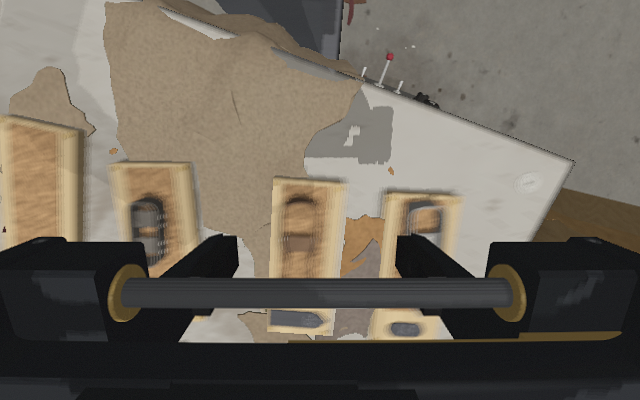

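```bash
python3 -m inch '-20 0 -30 0; -50 0 -70 0; -80 0 -110 0; -105 0 -150 0; -105 0 -170 0; -105 0 -175 0;-105 0 -175 0;-105 0 -175 0'
python3 - <<'E'
from h import *
s=snap('wrist','w2'); R=np.array(s['R']); 
print(r.get_state()['tool_pos'].round(4),np.abs(r.get_state()['qd']).max())
for n,z in dict(block_die=.04,strap_die=.04,bottle_die=.04,block_mat=.025,strap_mat=.025,bottle_mat=.025,spare_mat=.025).items():
    for d in r.tip_of('wrist',n)[:2]:
        print(n,round(d['p'],2),np.round(d['centre'],1),ray(s,d['centre'],z).round(4))
E
```

```text
clock: 3.1
tool_pos: [0.6017, 0.0338, 0.2467]
eef_rot: [-0.48, -0.518, 0.519, 0.481]
contact_force: [-0.3, 0.2, -0.3]
opening: 0.999
[0.6017 0.0336 0.2468] 0.00415254852978014
block_die 0.7 [ 86.1 220.5] [ 0.497  -0.0823  0.04  ]
strap_die 0.93 [124.4 526.6] [0.5106 0.2772 0.04  ]
bottle_die 0.68 [107.4 389.1] [0.5052 0.1118 0.04  ]
block_mat 0.97 [127.4 512.5] [0.5145 0.2712 0.025 ]
block_mat 0.71 [123.4 530.4] [0.5079 0.2924 0.025 ]
strap_mat 0.92 [110.9 390.6] [0.5077 0.1178 0.025 ]
bottle_mat 0.9 [ 89.7 222.4] [ 0.4992 -0.085   0.025 ]
bottle_mat 0.55 [106.7 389.8] [0.503  0.1161 0.025 ]
spare_mat 0.74 [45.  87.9] [ 0.4611 -0.2413  0.025 ]
```

View pics/w2.png

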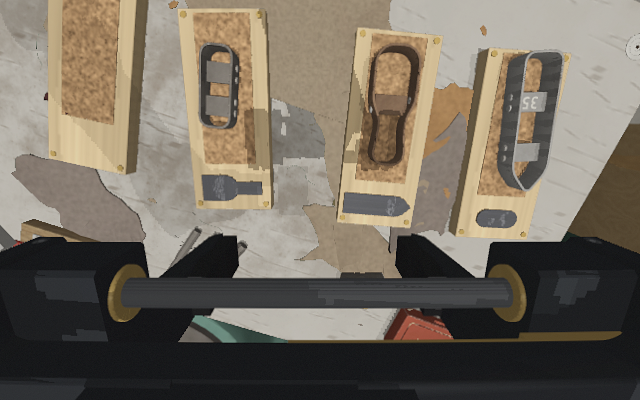

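Run:
```python
import cv2
a=cv2.imread('pics/w2.png')
for n,(x0,x1) in dict(A=(30,290),B=(330,590)).items():
    b=cv2.resize(a[0:250,x0:x1],(780,750),interpolation=cv2.INTER_CUBIC)[:600] if 0 else cv2.resize(a[0:240,x0:x1],(650,600),interpolation=cv2.INTER_CUBIC)
    cv2.imwrite(f'pics/w2{n}.png',b)
```

```text
(no output)
```

View pics/w2A.png

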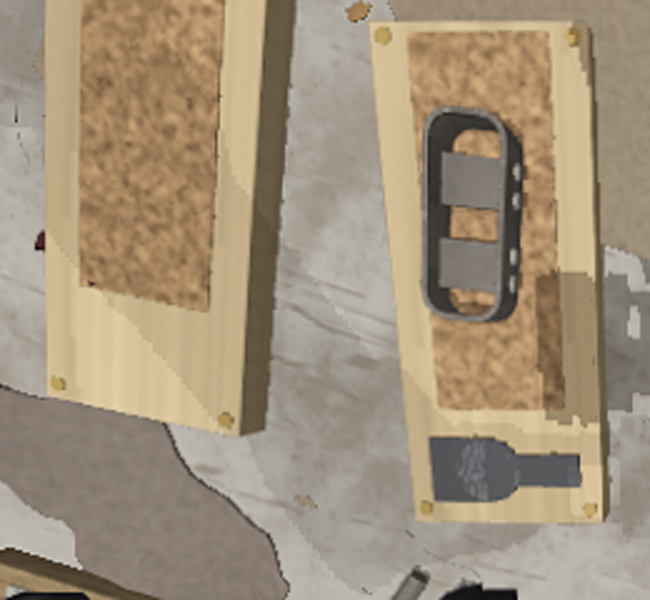

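View pics/w2B.png

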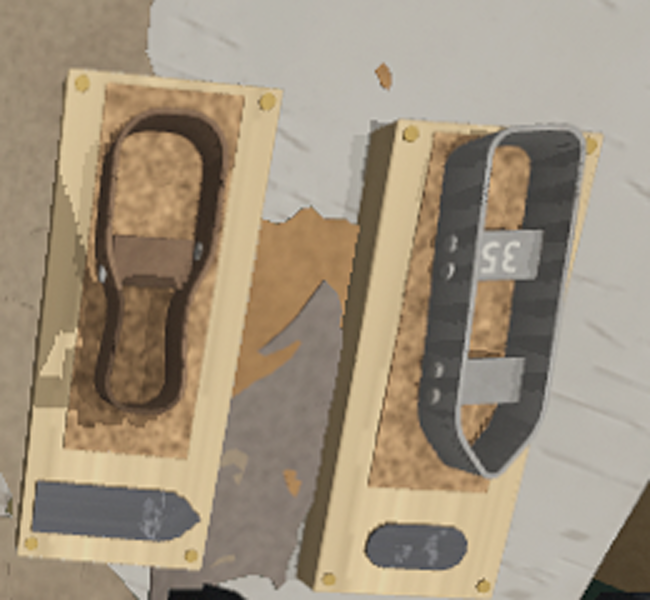

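```bash
cat >> h.py <<'E'
from scipy.optimize import least_squares
def fitrect(P,L,W,off=0.):
    # P: 4 corners xy order: (+x,-y?) any; fit pose of rectangle L x W by nearest assigned corner
    P=np.array(P); 
    def f(v):
        c,s=np.cos(v[2]),np.sin(v[2]); M=np.array([[c,-s],[s,c]])
        Q=np.array([[-L/2+off,-W/2],[-L/2+off,W/2],[L/2+off,W/2],[L/2+off,-W/2]])@M.T+v[:2]
        return (Q[:len(P)]-P).ravel()
    s=least_squares(f,[*P.mean(0),0]); return s.x, np.abs(s.fun).max()
E
python3 - <<'E'
from h import *
s=r.snapshot('wrist')
def A(u,v): return (v/2.5,30+u/2.5)
def B(u,v): return (v/2.5,330+u/2.5)
# order: near-left(-x,-y), near-right(-x,+y), far-right, far-left
mats=dict(bottle=(A,[(407,30),(550,31),(565,408),(438,411)]),strap=(B,[(106,83),(245,95),(190,459),(62,448)]),block=(B,[(435,133),None,(493,492),(368,487)]))
bds=dict(bottle=(A,[(370,22),(590,22),(605,521),(416,520)]),strap=(B,[(68,69),(283,88),(202,570),(18,554)]),block=(B,[(400,119),(602,132),(495,598),(314,590)]))
for n,(F,c) in mats.items():
    if None in c: continue
    x,e=fitrect([ray(s,F(*p),.025)[:2] for p in c],.170,.064); print('mat',n,x.round(4),np.degrees(x[2]).round(2),e.round(4))
for n,(F,c) in bds.items():
    x,e=fitrect([ray(s,F(*p),.024)[:2] for p in c],.235,.1); print('board',n,x.round(4),np.degrees(x[2]).round(2),e.round(4))
c=[ray(s,A(*p),.024)[:2] for p in [(45,397),(240,436)]]; print('spare far',c, np.degrees(np.arctan2(*(c[1]-c[0])[::-1]))-90)
c=[ray(s,A(*p),.025)[:2] for p in [(80,285),(210,311)]]; print('spare mat far',c)
def ax(F,a,b,l,rt,n):
    a,b,l,rt=[ray(s,F(*p),.055)[:2] for p in (a,b,l,rt)]
    d=b-a; print(n,'c',((a+b)/2).round(4),'len',np.linalg.norm(d).round(4),'yaw',np.degrees(np.arctan2(d[1],d[0])).round(2),'side mid',((l+rt)/2).round(4),'w',np.linalg.norm(l-rt).round(4))
ax(A,(463,107),(475,321),(424,215),(507,215),'block')
ax(B,(175,109),(135,412),(100,215),(222,205),'bottle')
ax(B,(537,126),(490,478),(474,280),(564,280),'strap')
E
```

```text
mat bottle [ 0.5033 -0.0815  0.0649] 3.72 0.0011
mat strap [ 0.5117  0.1162 -0.0035] -0.2 0.0012
board bottle [ 0.5307 -0.0792  0.0642] 3.68 0.0016
board strap [ 0.5391  0.1159 -0.0036] -0.21 0.0015
board block [0.5455 0.2752 0.0335] 1.92 0.0015
spare far [array([ 0.59879933, -0.31141732]), array([ 0.61179329, -0.2116292 ])] -7.419051749739509
spare mat far [array([ 0.5419254 , -0.28389563]), array([ 0.5500101 , -0.22015935])]
block c [ 0.5012 -0.0815] len 0.0873 yaw 2.93 side mid [ 0.5003 -0.0831] w 0.0362
bottle c [0.5077 0.1101] len 0.1278 yaw 0.07 side mid [0.4838 0.1097] w 0.053
strap c [0.5134 0.2753] len 0.1539 yaw 7.19 side mid [0.4995 0.2745] w 0.0412
```

```bash
cat > go.py <<'E'
import sys
from h import *
def go(x,y,z,yaw):
    st=r.get_state(); R=Ro.from_quat(st['eef_rot']).as_matrix(); p=st['tool_pos']
    d=R.T@(np.array([x,y,z])-p)*1000
    jy=np.degrees(np.arctan2(R[1,0],R[0,0])); dy=(yaw+90-jy+90)%180-90
    print('at',p.round(4),'jaw',round(jy-90,2),'open',round(float(st['opening']),3),'F',np.round(st['contact_force'],1),'clk',st['clock'],'\n delta xyz mm',d.round(1),'spin',round(-dy,2))
if __name__=='__main__': go(*map(float,sys.argv[1:]))
E
python3 go.py .501 -.082 .15 2.9
```

```text
at [0.6031 0.0326 0.2468] jaw 4.24 open 0.999 F [-0.2 -0.3  0.1] clk 3.55 
 delta xyz mm [-106.7   96.8  110.3] spin 1.34
```

```bash
python3 -m inch '-25 20 25 1.3; -55 45 57 1.3; -85 75 87 1.3; -107 97 110 1.3; -107 97 110 1.3; -107 97 110 1.3;-107 97 110 1.3'; python3 go.py .501 -.082 .037 2.9;  python3 - <<'E'
from h import *
s=snap('wrist','w3')
for n,z in dict(block_die=.04,bottle_mat=.025).items():
    for d in r.tip_of('wrist',n)[:2]:
        print(n,round(d['p'],2),np.round(d['centre'],1),ray(s,d['centre'],z).round(4))
E
```

```text
clock: 4.25
tool_pos: [0.5032, -0.0809, 0.1505]
eef_rot: [0.487, 0.514, -0.512, -0.486]
contact_force: [-0.2, 0.6, 0.7]
opening: 1.004
at [ 0.5032 -0.0809  0.1505] jaw 3.01 open 1.004 F [-0.2  0.6  0.7] clk 4.25 
 delta xyz mm [ -1.1 113.5   2.7] spin 0.11
block_die 0.7 [196.7 310.9] [ 0.4969 -0.0849  0.04  ]
```

View pics/w3.png

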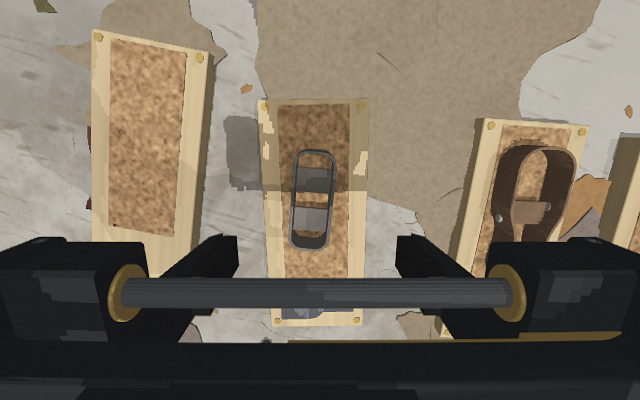

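```bash
python3 - <<'E'
from h import *
s=r.snapshot('wrist')
x,e=fitrect([ray(s,(v,u),.025)[:2] for u,v in [(112,38),(186,52),(175,237),(109,225)]],.17,.064); print(x.round(4),np.degrees(x[2]),e)
for a,b in [((318,149),(309,249))]:
    a=ray(s,a[::-1],.055);b=ray(s,b[::-1],.055);print((a+b)/2,np.linalg.norm(a-b))
E
python3 -m inch '-1 25 1 0; -1 55 3 0; -1 85 3 0; -1 108 3 0; -1 114 3 0; -1 114 3 0;-1 114 3 0'; python3 -m inch '0 0 0 0;0 0 0 0;0 0 0 0;0 0 0 0;0 0 0 0;0 0 0 0' -1 25;python3 go.py .501 -.082 .037 2.9
```

```text
[ 0.46   -0.2391 -0.1347] -7.718634288473973 0.0007395606406851996
[ 0.49670128 -0.08274851  0.055     ] 0.08775969237200189
clock: 5.15
tool_pos: [0.4992, -0.0832, 0.0366]
eef_rot: [0.487, 0.513, -0.512, -0.487]
contact_force: [-0.3, 0.4, -0.1]
opening: 0.998
clock: 5.75
tool_pos: [0.4985, -0.0834, 0.0358]
eef_rot: [0.487, 0.513, -0.513, -0.487]
contact_force: [0.1, 1.3, -0.2]
opening: 0.48
at [ 0.4985 -0.0834  0.0358] jaw 2.93 open 0.48 F [ 0.1  1.3 -0.2] clk 5.75 
 delta xyz mm [ 1.3 -1.2 -2.6] spin 0.03
```

```bash
python3 -m inch '0 0 0 0;0 0 0 0;0 0 0 0;0 0 0 0;0 0 0 0;0 0 0 0' -1 25;python3 go.py .46 -.2395 .12 -7.6
```

```text
clock: 6.35
tool_pos: [0.4985, -0.0836, 0.0357]
eef_rot: [-0.487, -0.513, 0.513, 0.487]
contact_force: [0.6, -1.7, 0.0]
opening: 0.412
at [ 0.4985 -0.0836  0.0357] jaw 2.92 open 0.412 F [ 0.6 -1.7  0. ] clk 6.35 
 delta xyz mm [-153.8  -84.3   46.3] spin 10.52
```

```bash
python3 -m inch '0 -20 0 0; 0 -50 0 0; 0 -80 0 0; -30 -84 9 2; -65 -84 19 5; -100 -84 30 8; -130 -84 40 10.5;-154 -84 46 10.5;-154 -84 46 10.5;-154 -84 46 10.5'; python3 go.py .46 -.2395 .0375 -7.6;python3 - <<'E'
from h import *
s=snap('wrist','w4')
E
```

```text
clock: 7.35
tool_pos: [0.4601, -0.2391, 0.1194]
eef_rot: [-0.532, -0.466, 0.466, 0.532]
contact_force: [-1.1, 0.9, -1.6]
opening: 0.417
at [ 0.4601 -0.2391  0.1194] jaw -7.61 open 0.417 F [-1.1  0.9 -1.6] clk 7.35 
 delta xyz mm [-0.5 81.9 -0. ] spin -0.01
```

View pics/w4.png

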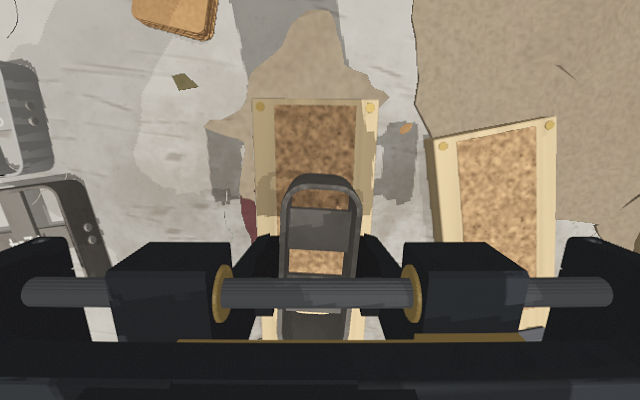

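```bash
python3 -m inch '0 25 0 0; 0 55 0 0; 0 75 0 0; 0 81 0 0; 0 82 0 0; 0 83 0 0; 0 83 0 0; 0 83 0 0'; python3 go.py .46 -.2395 .0375 -7.6; python3 -m inch '0 0 0 0;0 0 0 0;0 0 0 0;0 0 0 0' 1; python3 -m inch '0 -25 0 0; 0 -60 0 0; 0 -95 0 0; 0 -120 0 0; 0 -120 0 0'; python3 go.py .53 .03 .2 0
```

```text
clock: 8.2
tool_pos: [0.4609, -0.2397, 0.0375]
eef_rot: [0.532, 0.466, -0.466, -0.532]
contact_force: [1.2, 0.1, -2.4]
opening: 0.413
at [ 0.4609 -0.2397  0.0375] jaw -7.58 open 0.413 F [ 1.2  0.1 -2.4] clk 8.2 
 delta xyz mm [0.1 0.  0.9] spin 0.02
clock: 8.6
tool_pos: [0.4605, -0.2396, 0.0369]
eef_rot: [0.532, 0.466, -0.466, -0.532]
contact_force: [-0.1, 0.1, 0.2]
opening: 0.751
clock: 9.1
tool_pos: [0.4622, -0.2403, 0.1597]
eef_rot: [0.534, 0.467, -0.465, -0.53]
contact_force: [0.2, -0.3, 0.1]
opening: 1.0
at [ 0.4622 -0.2403  0.1597] jaw -7.6 open 1.0 F [ 0.2 -0.3  0.1] clk 9.1 
 delta xyz mm [276.9 -40.5 -31.7] spin -7.6
```

```bash
python3 go.py .53 .11 .18 0; python3 -m inch '25 -20 -3 -1; 65 -20 -8 -3; 110 -20 -13 -5; 155 -20 -17 -7.6; 200 -20 -20 -7.6; 245 -20 -20 -7.6;290 -20 -20 -7.6; 330 -20 -20 -7.6; 350 -20 -20 -7.6;355 -20 -20 -7.6';python3 -m inch '0 0 0 0;0 0 0 0'
python3 - <<'E'
from h import *
s=snap('wrist','w5')
for n,z in dict(bottle_die=.04,strap_mat=.025).items():
    for d in r.tip_of('wrist',n)[:2]:
        print(n,round(d['p'],2),np.round(d['centre'],1),ray(s,d['centre'],z).round(4))
E
python3 go.py .49 .11 .0365 0
```

```text
at [ 0.4622 -0.2403  0.1597] jaw -7.6 open 1.0 F [ 0.2 -0.3  0.1] clk 9.1 
 delta xyz mm [356.2 -20.6 -21. ] spin -7.6
clock: 10.1
tool_pos: [0.5265, 0.1133, 0.1759]
eef_rot: [0.498, 0.502, -0.501, -0.499]
contact_force: [0.2, 0.1, -0.2]
opening: 0.995
clock: 10.3
tool_pos: [0.5266, 0.1074, 0.1761]
eef_rot: [0.501, 0.499, -0.5, -0.5]
contact_force: [0.8, -0.1, 0.7]
opening: 0.998
bottle_die 0.89 [176.  321.7] [0.5049 0.1134 0.04  ]
bottle_die 0.43 [181.7 487.8] [0.5104 0.2768 0.04  ]
strap_mat 0.56 [176.3 326.5] [0.5076 0.1186 0.025 ]
at [0.5269 0.1077 0.1765] jaw -0.12 open 1.001 F [-0.6  0.7 -0.7] clk 10.45 
 delta xyz mm [  2.4 140.1  36.8] spin -0.12
```

View pics/w5.png

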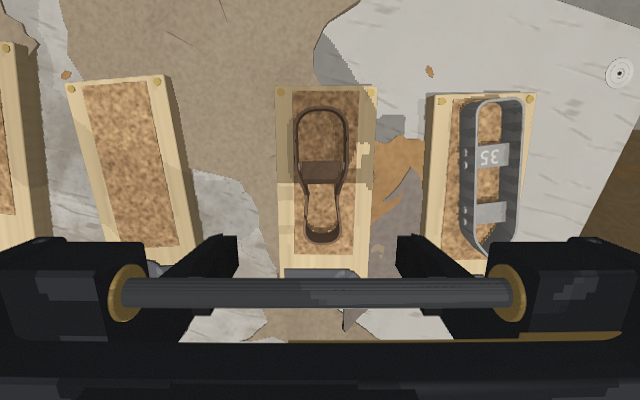

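Run:
```python
from h import *
s=r.snapshot('wrist')
a,b=ray(s,(106,322),.055),ray(s,(243.5,322),.055);print((a+b)/2,np.linalg.norm(a-b), (b-a)[:2])
l,q=ray(s,(148,293.5),.055),ray(s,(148,348),.055);print((l+q)/2,np.linalg.norm(l-q))
for c in [[(292,91),(359,91),(354,256),(295,254)],[(82,84),(148,76),(179,247)]]:
    x,e=fitrect([ray(s,(v,u),.025)[:2] for u,v in c],.17,.064); print(x.round(4),np.degrees(x[2]),e)
a,b=ray(s,(96,517),.055),ray(s,(96,517),.055)
```

```text
[0.50568875 0.11393195 0.055     ] 0.12806897522578126 [0.12806796 0.0005105 ]
[0.47753179 0.11269267 0.055     ] 0.04897253593757485
[ 0.5109  0.1176 -0.0017] -0.09891481974363127 0.0013159218635876435
[ 0.5009 -0.0795  0.0524] 3.000027668747492 0.0027657041312961206
```

```bash
python3 go.py .4885 .1125 .0365 0; python3 -m inch '2 10 15 0; 4 30 35 0; 4.5 65 38.5 0; 4.5 100 38.5 0; 4.5 130 38.5 0; 4.5 139 38.5 0; 4.5 140 38.5 0;4.5 140 38.5 0'; python3 go.py .4885 .1125 .0365 0;python3 -m inch '0 0 0 0;0 0 0 0;0 0 0 0;0 0 0 0;0 0 0 0;0 0 0 0;0 0 0 0;0 0 0 0;0 0 0 0' -1 25; python3 go.py .4885 .1125 .12 0
```

```text
at [0.527  0.1081 0.1766] jaw -0.1 open 0.999 F [ 0.4 -0.2 -0.6] clk 10.5 
 delta xyz mm [  4.5 140.1  38.4] spin -0.1
clock: 11.3
tool_pos: [0.4891, 0.1141, 0.0375]
eef_rot: [0.5, 0.5, -0.5, -0.5]
contact_force: [0.8, 0.2, -0.5]
opening: 0.999
at [0.4891 0.1141 0.0375] jaw -0.0 open 0.999 F [ 0.8  0.2 -0.5] clk 11.3 
 delta xyz mm [-1.6  1.   0.6] spin -0.0
clock: 12.2
tool_pos: [0.4884, 0.1138, 0.0369]
eef_rot: [-0.5, -0.5, 0.5, 0.5]
contact_force: [-0.8, -2.3, 4.8]
opening: 0.573
at [0.4884 0.1138 0.0369] jaw 0.02 open 0.573 F [-0.8 -2.3  4.8] clk 12.2 
 delta xyz mm [ -1.4 -83.1  -0.1] spin 0.02
```

```bash
python3 -m inch '0 -20 0 0; 0 -50 0 0; 0 -83 0 0; -25 -83 0 0;-60 -83 0 -1;-100 -83 1 -2; -140 -83 2 -3.7;-175 -83 3 -3.7;-193 -83 3 -3.7;-196 -83 3 -3.7';python3 -m inch '0 0 0 0;0 0 0 0'
python3 - <<'E'
from h import *
s=snap('wrist','w6')
E
python3 go.py .485 -.0822 .0385 3.7
```

```text
clock: 13.2
tool_pos: [0.485, -0.0848, 0.1191]
eef_rot: [-0.485, -0.514, 0.515, 0.485]
contact_force: [-0.2, 0.1, -2.6]
opening: 0.572
clock: 13.4
tool_pos: [0.4859, -0.0797, 0.1196]
eef_rot: [0.482, 0.517, -0.516, -0.483]
contact_force: [0.1, 0.2, -2.0]
opening: 0.572
at [ 0.4859 -0.0796  0.1197] jaw 3.9 open 0.572 F [-0.4  0.  -1.3] clk 13.45 
 delta xyz mm [-2.7 81.2  1.1] spin 0.2
```

View pics/w6.png

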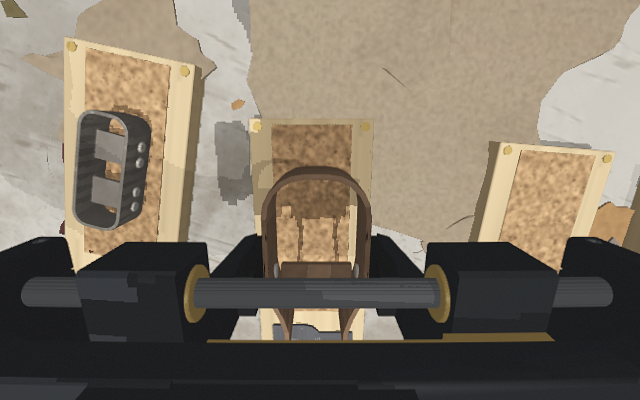

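Run:
```python
from h import *
s=r.snapshot('wrist')
P=[ray(s,(v,u),z)[:2] for u,v,z in [(273,126,.025),(351,124,.025),(250,121,.024),(373,122,.024)]]
d=np.array([np.cos(.0645),np.sin(.0645)])
m=(P[0]+P[1])/2;b=(P[2]+P[3])/2
print(m+.085*d,b+.0900*d,[np.degrees(np.arctan2(*(P[i+1]-P[i])[::-1]))-90 for i in (0,2)])
# held die in hand: predicted rear end of top rim
t=r.get_state()['tool_pos']; zt=t[2]+.055-.037
a=ray(s,(166,315),zt); print('rear rim rel tool',((a[:2]-t[:2])@d), 'lat', (a[:2]-t[:2])@np.array([-d[1],d[0]]))
```

```text
[ 0.50217113 -0.0810081 ] [ 0.50447356 -0.08121901] [np.float64(5.39106218816336), np.float64(3.52304932598355)]
rear rim rel tool -0.05089979347539868 lat 0.0005071902837934968
```

```bash
python3 go.py .4865 -.082 .0382 3.7; python3 -m inch '-2 25 0 0.2; -2 55 0 0.2; -2 72 0 0.2; -2 79 0 0.2; -2 81 0 0.2; -2 82 0 0.2;-2 82 0 0.2;-2 82 0 0.2';python3 go.py .4865 -.082 .0382 3.7
```

```text
at [ 0.4858 -0.0798  0.1197] jaw 3.9 open 0.576 F [-0.   0.  -1.5] clk 13.5 
 delta xyz mm [-2.4 81.5 -0.5] spin 0.2
clock: 14.3
tool_pos: [0.4862, -0.0838, 0.0384]
eef_rot: [0.485, 0.515, -0.515, -0.484]
contact_force: [0.0, -0.6, -1.5]
opening: 0.571
at [ 0.4862 -0.0838  0.0384] jaw 3.51 open 0.571 F [ 0.  -0.6 -1.5] clk 14.3 
 delta xyz mm [ 1.8  0.2 -0.4] spin -0.19
```

```bash
python3 -m inch '1.5 0 0 -0.2; 1.5 0.5 0 -0.2;1.5 1 0 -0.2;1.5 1 0 -0.2';python3 go.py .4865 -.082 .0382 3.7; python3 -m inch '0 0 0 0;0 0 0 0;0 0 0 0;0 0 0 0;0 0 0 0;0 0 0 0' 1;  python3 -m inch '0 -25 0 0; 0 -60 -20 0; 0 -95 -60 0; 0 -120 -90 0; 0 -120 -90 0; 0 -120 -90 0;0 -120 -90 0'
python3 - <<'E'
from h import *
s=snap('wrist','w7')
E
python3 go.py .4865 -.082 .0382 3.7
```

```text
clock: 14.7
tool_pos: [0.4859, -0.0821, 0.037]
eef_rot: [0.484, 0.516, -0.516, -0.483]
contact_force: [-0.9, 0.1, 2.8]
opening: 0.574
at [ 0.4859 -0.0821  0.037 ] jaw 3.74 open 0.574 F [-0.9  0.1  2.8] clk 14.7 
 delta xyz mm [ 0.1 -1.2 -0.6] spin 0.04
clock: 15.3
tool_pos: [0.4856, -0.0823, 0.0367]
eef_rot: [-0.483, -0.516, 0.516, 0.484]
contact_force: [0.2, -0.5, -0.6]
opening: 1.0
clock: 16.0
tool_pos: [0.5732, -0.0769, 0.1555]
eef_rot: [-0.483, -0.515, 0.517, 0.484]
contact_force: [-0.3, -0.2, 0.6]
opening: 0.999
at [ 0.5732 -0.0768  0.1554] jaw 3.74 open 1.001 F [ 0.6  0.1 -0.4] clk 16.05 
 delta xyz mm [  0.5 117.5  86.3] spin 0.04
```

View pics/w7.png

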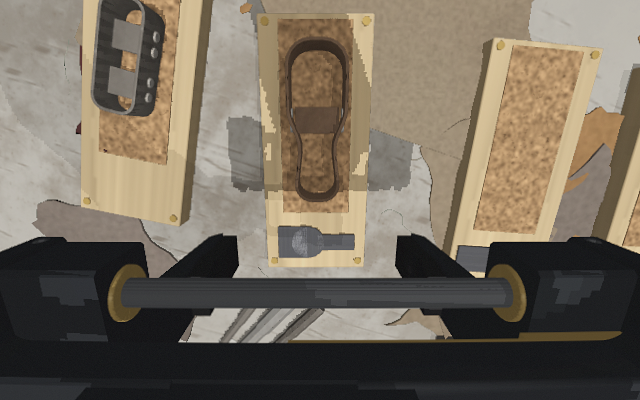

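Run:
```python
import cv2
a=cv2.imread('pics/w7.png')
cv2.imwrite('pics/w7z.png',cv2.resize(a[0:240,220:400],(450*1,600),interpolation=2))
cv2.imwrite('pics/w7y.png',cv2.resize(a[30:240,420:620],(571,600),interpolation=2))
```

```text
(no output)
```

View pics/w7z.png

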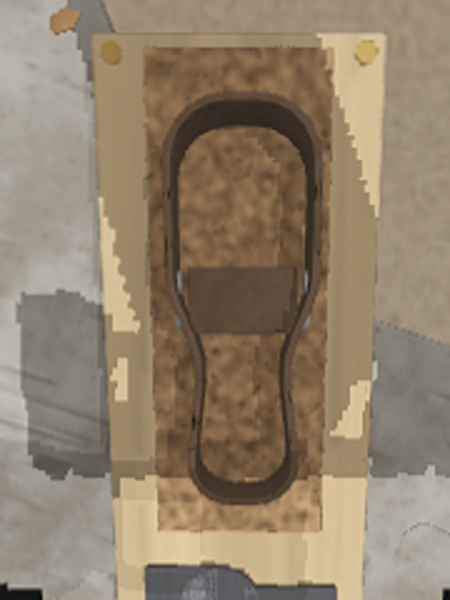

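View pics/w7y.png

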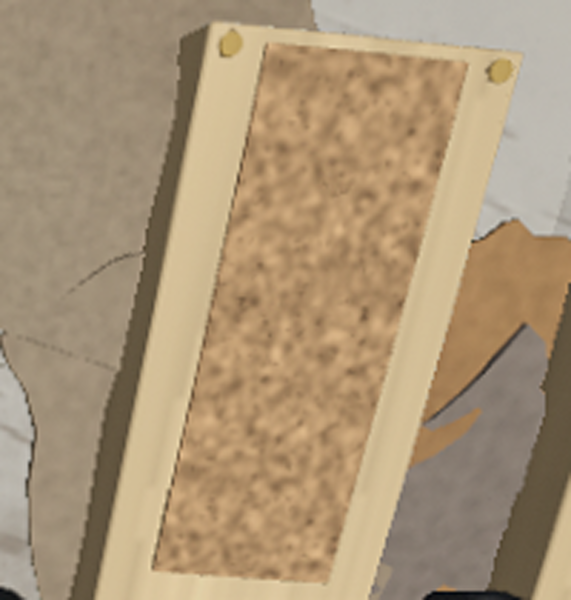

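Run:
```python
from h import *
s=r.snapshot('wrist')
F=lambda u,v:(v/2.5,220+u/2.5)
G=lambda u,v:(30+v/2.857,420+u/2.857)
x,e=fitrect([ray(s,F(*p),.025)[:2] for p in [(144,46),(333,48),(322,531),(158,531)]],.17,.064); print('mat',x.round(4),np.degrees(x[2]),e)
a,b=ray(s,F(242,92),.055),ray(s,F(243,504),.055); d=b-a;print('die',(a+b)/2,np.linalg.norm(d),np.degrees(np.arctan2(d[1],d[0])))
l,q=ray(s,F(163,200),.055),ray(s,F(324,200),.055);print('body mid',(l+q)/2,np.linalg.norm(l-q))
# alternative: base-line of the rear end at z=.025 inside: far end outer bottom
x2,e=fitrect([ray(s,G(*p),.025)[:2] for p in [(265,42),(468,62),(327,584),(153,571)]],.17,.064); print('strapmat',x2.round(4),np.degrees(x2[2]),e)
```

```text
mat [ 0.5018 -0.081   0.0683] 3.9130093527607235 0.0006427206066931812
die [ 0.50356673 -0.07976776  0.055     ] 0.12854029793672084 3.9903911827917735
body mid [ 0.4698766  -0.08173001  0.055     ] 0.050319302473015554
strapmat [ 0.5096  0.1163 -0.0026] -0.15171614175947842 0.000466761835197782
```

```bash
python3 go.py .605 .265 .165 5; python3 -m inch '20 -9 0 0; 60 -9 -5 0; 105 -9 -8 -1; 150 -9 -8 -1; 195 -9 -8 -1; 240 -9 -8 -1; 285 -9 -8 -1; 320 -9 -8 -1; 343 -9 -8 -1; 343 -9 -8 -1'; python3 -m inch '0 0 0 0;0 0 0 0;0 0 0 0'
python3 - <<'E'
from h import *
s=snap('wrist','w8')
a=cv2.imread('pics/w8.png')
cv2.imwrite('pics/w8z.png',cv2.resize(a[0:240,130:430],(750,600),interpolation=2))
E
python3 go.py .605 .265 .165 5
```

```text
at [ 0.5734 -0.0767  0.1554] jaw 3.75 open 1.0 F [ 0.1 -0.9 -1. ] clk 16.1 
 delta xyz mm [338.9  -9.9 -53.9] spin -1.25
clock: 17.1
tool_pos: [0.5586, 0.2711, 0.1651]
eef_rot: [0.476, 0.522, -0.522, -0.478]
contact_force: [-0.7, -0.1, 0.2]
opening: 1.0
clock: 17.4
tool_pos: [0.5615, 0.2639, 0.1654]
eef_rot: [-0.48, -0.519, 0.52, 0.479]
contact_force: [0.2, 0.0, -0.6]
opening: 0.998
at [0.5615 0.2643 0.1656] jaw 4.59 open 1.003 F [0.  0.3 0.6] clk 17.45 
 delta xyz mm [ -2.8   0.6 -43.4] spin -0.41
```

View pics/w8z.png

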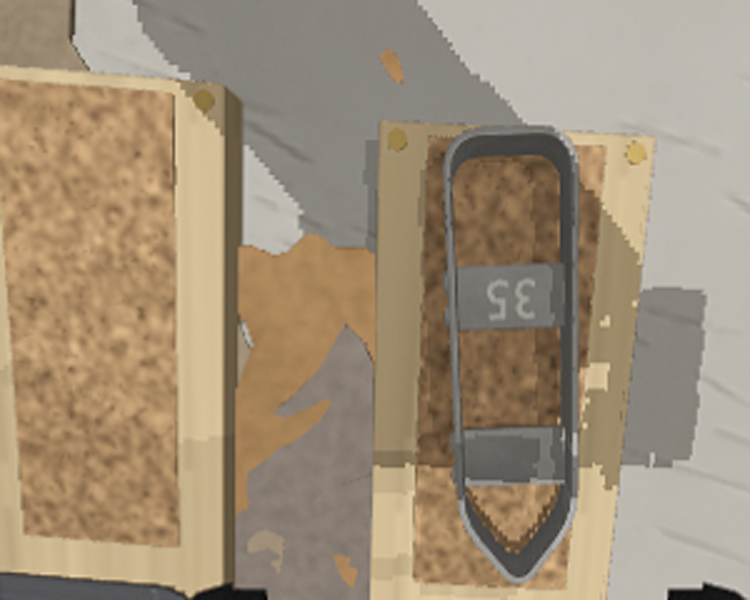

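Run:
```python
from h import *
s=r.snapshot('wrist')
F=lambda u,v:(v/2.5,130+u/2.5)
x,e=fitrect([ray(s,F(*p),.025)[:2] for p in [(428,137),(606,147),(567,590),(413,580)]],.17,.064); print('mat',x.round(4),np.degrees(x[2]),e)
a,b=ray(s,F(512,128),.055),ray(s,F(518,581),.055); d=b-a;print('die',(a+b)/2,np.linalg.norm(d),np.degrees(np.arctan2(d[1],d[0])))
P=[]
for v,l,q in [(200,446,579),(300,451,579),(400,456,579)]:
    l,q=ray(s,F(l,v),.055),ray(s,F(q,v),.055);P.append((l+q)/2);print('mid',P[-1],np.linalg.norm(l-q))
x,e=fitrect([ray(s,F(*p),.024)[:2] for p in [(380,121),(655,137)]],.235,.1); print('brd',x.round(4),np.degrees(x[2]),e)
```

```text
mat [0.5163 0.2759 0.0312] 1.7904757857676687 0.001080294914147073
die [0.51089184 0.27832859 0.055     ] 0.15316429557356429 6.421628855219072
mid [0.45606216 0.27199787 0.055     ] 0.043277619714810554
mid [0.48718669 0.27587994 0.055     ] 0.04302624510611566
mid [0.52040752 0.28003733 0.055     ] 0.04278797877336905
brd [0.5447 0.2765 0.0295] 1.6891365586879785 0.0006313783184792587
```

```bash
python3 go.py .511 .2785 .037 6.9; python3 -m inch '6 5 20 -1; 10 25 40 -2.3; 10 55 49 -2.3; 10 90 49 -2.3; 10 118 49 -2.3; 10 128 49 -2.3; 10 128 49 -2.3;10 128 49 -2.3;10 128 49 -2.3';python3 go.py .511 .2785 .037 6.9
```

```text
at [0.5615 0.2648 0.1657] jaw 4.61 open 1.0 F [ 0.2 -0.6 -0.4] clk 17.5 
 delta xyz mm [ 17.9 128.7  49.2] spin -2.29
clock: 18.4
tool_pos: [0.5125, 0.2728, 0.0392]
eef_rot: [0.469, 0.531, -0.529, -0.468]
contact_force: [0.4, 0.3, 1.4]
opening: 1.001
at [0.5125 0.2728 0.0392] jaw 7.0 open 1.001 F [0.4 0.3 1.4] clk 18.4 
 delta xyz mm [5.8 2.2 0.8] spin 0.1
```

```bash
python3 -m inch '3 1 1 0; 6 2 1 0; 6 2 1 0; 6 2 1 0';python3 go.py .511 .2785 .037 6.9;python3 -m inch '0 0 0 0;0 0 0 0;0 0 0 0;0 0 0 0;0 0 0 0;0 0 0 0;0 0 0 0;0 0 0 0;0 0 0 0;0 0 0 0' -1 25; python3 go.py .5105 .1165 .125 -.15
```

```text
clock: 18.8
tool_pos: [0.5097, 0.2784, 0.0359]
eef_rot: [0.468, 0.53, -0.53, -0.468]
contact_force: [0.4, 0.5, -0.1]
opening: 1.003
at [0.5097 0.2784 0.0359] jaw 7.05 open 1.003 F [ 0.4  0.5 -0.1] clk 18.8 
 delta xyz mm [-0.1 -1.1 -1.3] spin 0.15
clock: 19.8
tool_pos: [0.5097, 0.2778, 0.0357]
eef_rot: [-0.469, -0.529, 0.53, 0.468]
contact_force: [0.4, -1.4, 0.9]
opening: 0.501
at [0.5097 0.2778 0.0357] jaw 7.02 open 0.501 F [ 0.4 -1.4  0.9] clk 19.8 
 delta xyz mm [-160.2  -89.2   18.9] spin 7.17
```

```bash
python3 -m inch '0 -20 0 0; 0 -50 0 0; 0 -80 0 0; -25 -89 3 1;-60 -89 8 3;-95 -89 12 5; -125 -89 16 7.2;-150 -89 19 7.2;-160 -89 20 7.2;-160 -89 20 7.2';python3 -m inch '0 0 0 0;0 0 0 0;0 0 0 0'
python3 - <<'E'
from h import *
s=snap('wrist','w9')
E
python3 go.py .5097 .1165 .038 -.15
```

```text
clock: 20.8
tool_pos: [0.5095, 0.1157, 0.1245]
eef_rot: [-0.501, -0.499, 0.499, 0.501]
contact_force: [1.0, 1.5, -2.1]
opening: 0.497
clock: 21.1
tool_pos: [0.5094, 0.1187, 0.1248]
eef_rot: [-0.5, -0.5, 0.499, 0.5]
contact_force: [0.1, -0.9, -2.4]
opening: 0.498
at [0.5094 0.1183 0.1247] jaw -0.06 open 0.499 F [ 0.2  0.4 -1.7] clk 21.15 
 delta xyz mm [-1.9 86.7 -0.3] spin 0.09
```

View pics/w9.png

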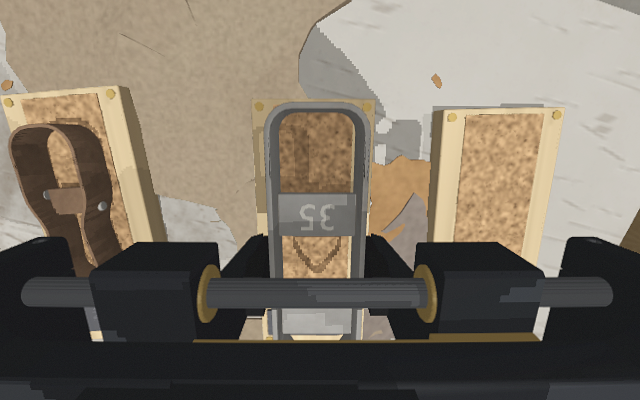

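```bash
python3 -m inch '-1 25 0 0; -1 55 0 0; -1 75 0 0; -1 82 0 0; -1 83 0 0; -1 84 0 0;-1 84 0 0;-1 84 0 0;-1 84 0 0';python3 go.py .5097 .1165 .0365 -.15
```

```text
clock: 22.05
tool_pos: [0.5099, 0.1159, 0.0413]
eef_rot: [0.501, 0.5, -0.499, -0.501]
contact_force: [0.2, 0.4, -2.6]
opening: 0.496
at [0.5099 0.1159 0.0413] jaw -0.18 open 0.496 F [ 0.2  0.4 -2.6] clk 22.05 
 delta xyz mm [0.6 4.8 0.2] spin -0.03
```

```bash
python3 -m inch '0.5 2 0 0; 0.5 4 0 0; 0.5 4.5 0 0; 0.5 4.5 0 0';python3 go.py .5097 .1165 .0365 -.15;  python3 -m inch '0 0 0 0;0 0 0 0;0 0 0 0;0 0 0 0;0 0 0 0;0 0 0 0' 1;  python3 -m inch '0 -25 0 0; 0 -60 -20 0; 0 -95 -60 0; 0 -120 -80 0; 0 -125 -80 0; 0 -125 -80 0;0 -125 -80 0;0 -125 -80 0'
python3 - <<'E'
from h import *
s=snap('wrist','w10')
a=cv2.imread('pics/w10.png')
cv2.imwrite('pics/w10z.png',cv2.resize(a[0:240,230:550],(800,600),interpolation=2))
E
python3 go.py .461 -.24 .16 -7.6
```

```text
clock: 22.45
tool_pos: [0.5093, 0.1164, 0.036]
eef_rot: [-0.501, -0.499, 0.499, 0.501]
contact_force: [-0.6, -0.3, -2.3]
opening: 0.496
at [0.5093 0.1164 0.036 ] jaw -0.17 open 0.496 F [-0.6 -0.3 -2.3] clk 22.45 
 delta xyz mm [ 0.2 -0.5 -0.4] spin -0.02
clock: 23.05
tool_pos: [0.5095, 0.1164, 0.0363]
eef_rot: [0.501, 0.499, -0.499, -0.501]
contact_force: [-0.7, 0.0, -0.5]
opening: 0.991
clock: 23.85
tool_pos: [0.5871, 0.1159, 0.1596]
eef_rot: [-0.5, -0.498, 0.501, 0.501]
contact_force: [-0.3, 1.4, 0.5]
opening: 0.997
at [0.5875 0.1161 0.1598] jaw -0.09 open 1.002 F [ 1.3  0.2 -0.7] clk 23.9 
 delta xyz mm [-356.3    0.6  126. ] spin 7.51
```

View pics/w10z.png

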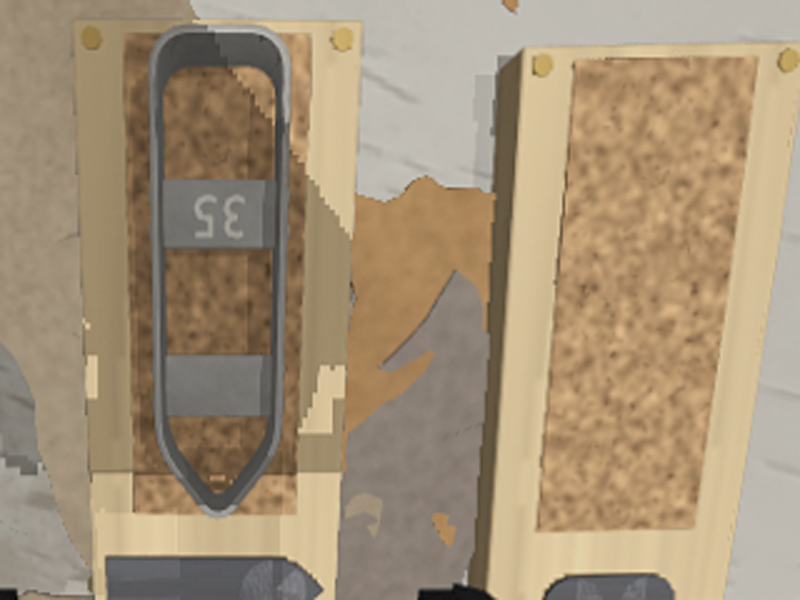

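Run:
```python
from h import *
s=r.snapshot('wrist')
F=lambda u,v:(v/2.5,230+u/2.5)
x,e=fitrect([ray(s,F(*p),.025)[:2] for p in [(124,34),(312,34),(297,515),(134,514)]],.17,.064); print('strapmat',x.round(4),np.degrees(x[2]),e)
a,b=ray(s,F(220,25),.055),ray(s,F(219,515),.055); d=b-a;print('die',(a+b)/2,np.linalg.norm(d),np.degrees(np.arctan2(d[1],d[0])))
for v,l,q in [(100,151,291),(200,153,288),(400,158,281)]:
    l,q=ray(s,F(l,v),.055),ray(s,F(q,v),.055);print('mid',(l+q)/2,np.linalg.norm(l-q))
x,e=fitrect([ray(s,F(*p),.025)[:2] for p in [(577,57),(757,56),(695,529),(537,531)]],.17,.064); print('blockmat',x.round(4),np.degrees(x[2]),e)
```

```text
strapmat [ 0.5105  0.1173 -0.0053] -0.30415061272475513 0.0004925178689400012
die [0.51065354 0.11827761 0.055     ] 0.1532621157767321 -0.07772547731464456
mid [0.45459985 0.11870794 0.055     ] 0.04321289055835372
mid [0.48346096 0.11858479 0.055     ] 0.04295593343696595
mid [0.5467982  0.11831653 0.055     ] 0.04180266315259496
blockmat [0.5167 0.2754 0.0301] 1.723164472436545 0.0007613119548058322
```

```bash
python3 -m inch '-20 -10 5 0; -60 -10 15 0; -105 -10 25 1; -150 -10 35 2; -195 -10 45 4; -240 -10 57 6; -285 -10 57 7.5; -325 -10 57 7.5; -348 -10 57 7.5; -351 -10 57 7.5'; python3 -m inch '0 0 0 0;0 0 0 0;0 0 0 0'
python3 - <<'E'
from h import *
s=snap('wrist','w11')
a=cv2.imread('pics/w11.png')
cv2.imwrite('pics/w11z.png',cv2.resize(a[0:240,170:470],(750,600),interpolation=2))
E
python3 go.py .461 -.24 .037 -7.6
```

```text
clock: 24.95
tool_pos: [0.5299, -0.2389, 0.1702]
eef_rot: [0.534, 0.463, -0.465, -0.534]
contact_force: [1.3, 0.0, -0.3]
opening: 0.997
clock: 25.25
tool_pos: [0.5318, -0.2323, 0.1713]
eef_rot: [-0.531, -0.467, 0.466, 0.532]
contact_force: [-0.1, 0.2, 0.5]
opening: 1.001
at [ 0.5318 -0.2326  0.1713] jaw -7.49 open 0.998 F [ 0.3 -0.4 -0.1] clk 25.3 
 delta xyz mm [-16.7 134.3  69.2] spin 0.11
```

View pics/w11z.png

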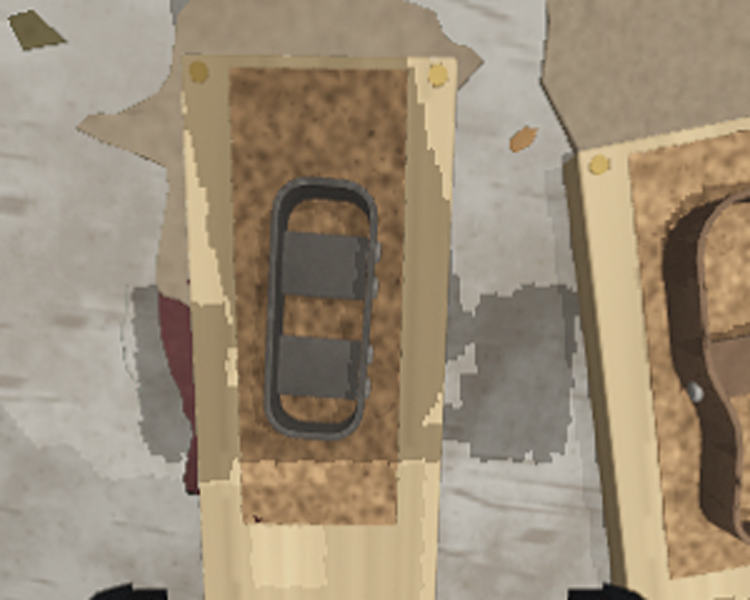

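Run:
```python
from h import *
s=r.snapshot('wrist')
F=lambda u,v:(v/2.5,170+u/2.5)
x,e=fitrect([ray(s,F(*p),.025)[:2] for p in [(229,69),(409,69),(397,524),(243,522)]],.17,.064); print('sparemat',x.round(4),np.degrees(x[2]),e)
a,b=ray(s,F(329,178),.055),ray(s,F(313,438),.055); d=b-a;print('die',(a+b)/2,np.linalg.norm(d),np.degrees(np.arctan2(d[1],d[0])))
P=[]
for v,l,q in [(230,273,378),(300,270,375),(380,266,368)]:
    l,q=ray(s,F(l,v),.055),ray(s,F(q,v),.055);P.append((l+q)/2);print('mid',(l+q)/2,np.linalg.norm(l-q))
d=P[2]-P[0];print(np.degrees(np.arctan2(d[1],d[0])))
```

```text
sparemat [ 0.4606 -0.2402 -0.1425] -8.163819927881194 0.000954925281413499
die [ 0.46145717 -0.23805991  0.055     ] 0.08695697830022481 -11.963169841687797
mid [ 0.43479387 -0.23250782  0.055     ] 0.035283820949634156
mid [ 0.45707911 -0.23676955  0.055     ] 0.03610248392633984
mid [ 0.48373281 -0.24261891  0.055     ] 0.036041740436835785
-11.673406056495008
```

```bash
python3 go.py .461 -.238 .0365 -11.8; python3 -m inch '-5 5 25 2; -10 20 50 4.3; -14 55 69 4.3; -15 90 69 4.3; -15 122 69 4.3; -15 133 69 4.3; -15 135 69 4.3;-15 135 69 4.3;-15 135 69 4.3';python3 go.py .461 -.238 .0365 -11.8
```

```text
at [ 0.5317 -0.233   0.1713] jaw -7.52 open 0.996 F [-0.1  0.7 -0.8] clk 25.35 
 delta xyz mm [-14.3 134.8  69.4] spin 4.28
clock: 26.25
tool_pos: [0.462, -0.2405, 0.0375]
eef_rot: [0.55, 0.446, -0.445, -0.549]
contact_force: [-0.1, -0.7, -0.3]
opening: 0.997
at [ 0.462  -0.2405  0.0375] jaw -11.97 open 0.997 F [-0.1 -0.7 -0.3] clk 26.25 
 delta xyz mm [2.2 1.  1.5] spin -0.17
```

```bash
python3 -m inch '1 0.5 1 0; 2 1 1 0; 2 1 1 0' ;python3 go.py .461 -.238 .0365 -11.8;python3 -m inch '0 0 0 0;0 0 0 0;0 0 0 0;0 0 0 0;0 0 0 0;0 0 0 0;0 0 0 0;0 0 0 0;0 0 0 0;0 0 0 0' -1 25;python3 -m inch '0 0 0 0;0 0 0 0;0 0 0 0;0 0 0 0'; python3 go.py .5167 .2755 .13 1.75
```

```text
clock: 26.55
tool_pos: [0.4607, -0.2381, 0.0356]
eef_rot: [0.55, 0.445, -0.445, -0.549]
contact_force: [0.4, 0.6, -0.5]
opening: 0.999
at [ 0.4607 -0.2381  0.0356] jaw -11.96 open 0.999 F [ 0.4  0.6 -0.5] clk 26.55 
 delta xyz mm [ 0.1 -0.9 -0.3] spin -0.16
clock: 27.55
tool_pos: [0.4603, -0.2383, 0.0352]
eef_rot: [-0.549, -0.445, 0.445, 0.549]
contact_force: [0.2, -0.5, 0.3]
opening: 0.408
clock: 27.95
tool_pos: [0.4604, -0.2383, 0.0352]
eef_rot: [-0.549, -0.445, 0.445, 0.549]
contact_force: [-1.1, -0.3, -0.6]
opening: 0.405
at [ 0.4604 -0.2383  0.0352] jaw -11.98 open 0.405 F [-1.1 -0.3 -0.6] clk 27.95 
 delta xyz mm [514.3 -94.9  51.5] spin -13.73
```

```bash
python3 -m inch '0 -20 0 0; 0 -50 0 0; 0 -85 0 0; 25 -95 3 -1;60 -95 6 -3;100 -95 10 -5; 145 -95 14 -8;190 -95 19 -11;235 -95 24 -13.7;280 -95 28 -13.7'; python3 go.py .5167 .2755 .13 1.75
```

```text
clock: 28.95
tool_pos: [0.4906, 0.0435, 0.13]
eef_rot: [-0.492, -0.508, 0.508, 0.492]
contact_force: [1.0, -0.1, -1.9]
opening: 0.405
at [0.4906 0.0435 0.13  ] jaw 1.81 open 0.405 F [ 1.  -0.1 -1.9] clk 28.95 
 delta xyz mm [ 2.31e+02  1.00e-01 -3.34e+01] spin 0.06
```

```bash
python3 -m inch '40 0 -6 0; 80 0 -12 0; 120 0 -17 0; 160 0 -23 0; 195 0 -28 0;220 0 -32 0;230 0 -33 0;233 0 -33 0;233 0 -33 0;233 0 -33 0'; python3 -m inch '0 0 0 0;0 0 0 0;0 0 0 0'
python3 - <<'E'
from h import *
s=snap('wrist','w12')
E
python3 go.py .5167 .2755 .038 1.75
```

```text
clock: 29.95
tool_pos: [0.5171, 0.273, 0.13]
eef_rot: [-0.493, -0.506, 0.508, 0.493]
contact_force: [0.0, 0.1, -2.6]
opening: 0.407
clock: 30.25
tool_pos: [0.5172, 0.2748, 0.1303]
eef_rot: [-0.493, -0.507, 0.507, 0.493]
contact_force: [0.2, -0.0, -3.0]
opening: 0.407
at [0.5172 0.275  0.1303] jaw 1.7 open 0.409 F [ 0.   0.2 -0.9] clk 30.3 
 delta xyz mm [ 0.5 92.3  0.5] spin -0.05
```

View pics/w12.png

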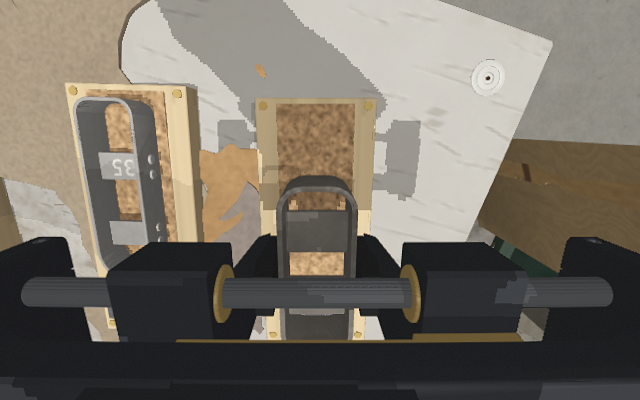

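```bash
python3 -m inch '0.5 25 0 0; 0.5 55 0 0; 0.5 78 0 0; 0.5 88 0 0; 0.5 91 0 0; 0.5 92 0 0;0.5 93 0 0;0.5 93 0 0;0.5 93 0 0;0.5 93 0 0';python3 go.py .5167 .2755 .0352 1.75
```

```text
clock: 31.3
tool_pos: [0.5173, 0.276, 0.0377]
eef_rot: [0.492, 0.508, -0.507, -0.492]
contact_force: [0.1, -0.0, -2.4]
opening: 0.404
at [0.5173 0.276  0.0377] jaw 1.72 open 0.404 F [ 0.1 -0.  -2.4] clk 31.3 
 delta xyz mm [-0.5  2.5  0.7] spin -0.03
```

```bash
python3 -m inch '-0.5 1.5 0.5 0; -0.5 2.5 0.5 0; -0.5 2.5 0.5 0';python3 go.py .5167 .2755 .0352 1.75;  python3 -m inch '0 0 0 0;0 0 0 0;0 0 0 0;0 0 0 0' -0.05; python3 -m inch '0 0 0 0;0 0 0 0;0 0 0 0;0 0 0 0;0 0 0 0;0 0 0 0' 1;  python3 -m inch '0 -25 0 0; 0 -60 -20 0; 0 -95 -50 0; 0 -120 -60 0; 0 -125 -60 0; 0 -125 -60 0;0 -125 -60 0;0 -125 -60 0'
python3 - <<'E'
from h import *
s=snap('wrist','w13')
a=cv2.imread('pics/w13.png')
cv2.imwrite('pics/w13z.png',cv2.resize(a[0:240,150:450],(750,600),interpolation=2))
E
```

```text
clock: 31.6
tool_pos: [0.5166, 0.2754, 0.0351]
eef_rot: [0.492, 0.508, -0.507, -0.492]
contact_force: [-0.6, -0.4, 2.7]
opening: 0.406
at [0.5166 0.2754 0.0351] jaw 1.73 open 0.406 F [-0.6 -0.4  2.7] clk 31.6 
 delta xyz mm [ 0.1 -0.1 -0.1] spin -0.02
clock: 32.0
tool_pos: [0.5166, 0.2755, 0.0347]
eef_rot: [0.492, 0.508, -0.507, -0.492]
contact_force: [0.3, 0.4, -0.6]
opening: 0.474
clock: 32.6
tool_pos: [0.5166, 0.2754, 0.0347]
eef_rot: [0.492, 0.508, -0.507, -0.492]
contact_force: [0.1, 0.3, -0.2]
opening: 0.991
clock: 33.4
tool_pos: [0.5748, 0.2769, 0.1581]
eef_rot: [-0.492, -0.507, 0.509, 0.492]
contact_force: [-0.5, 0.1, -0.2]
opening: 0.998
```

View pics/w13z.png

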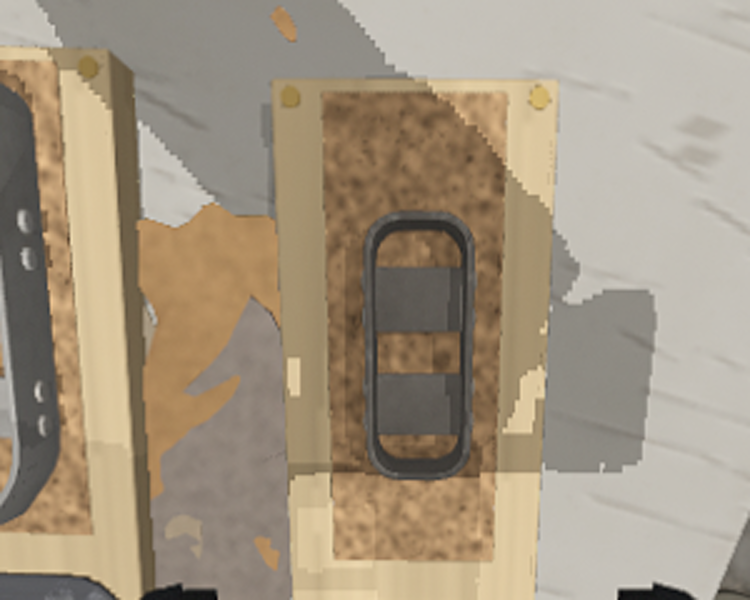

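Run:
```python
from h import *
s=r.snapshot('wrist')
F=lambda u,v:(v/2.5,150+u/2.5)
x,e=fitrect([ray(s,F(*p),.025)[:2] for p in [(321,91),(508,93),(494,562),(333,560)]],.17,.064); print('blockmat',x.round(4),np.degrees(x[2]),e)
a,b=ray(s,F(418,210),.055),ray(s,F(419,479),.055); d=b-a;print('die',(a+b)/2,np.linalg.norm(d),np.degrees(np.arctan2(d[1],d[0])))
P=[]
for v,l,q in [(270,364,475),(340,366,473),(420,369,471)]:
    l,q=ray(s,F(l,v),.055),ray(s,F(q,v),.055);P.append((l+q)/2);print('mid',(l+q)/2,np.linalg.norm(l-q))
```

```text
blockmat [0.5169 0.2753 0.0286] 1.640382958439383 0.0005158359564646497
die [0.51794865 0.27697936 0.055     ] 0.08723329338467511 2.1330024977965767
mid [0.49247691 0.27644233 0.055     ] 0.03587780510957034
mid [0.51453137 0.27718712 0.055     ] 0.03539561576108801
mid [0.54101849 0.27825223 0.055     ] 0.03468505679739947
```

```bash
python3 -m inch '-25 -20 -5 0; -60 -50 -10 0; -100 -85 -15 0; -140 -100 -20 0; -170 -100 -20 0; -200 -100 -25 0; -225 -100 -25 0;-225 -100 -25 0;-225 -100 -25 0;-225 -100 -25 0'
python3 - <<'E'
from h import *
s=snap('wrist','w14'); T=snap('top','top14')
print(r.get_state()['tool_pos'])
for n,z in dict(weight=.011,blanks=.01,block_die=.04,strap_die=.04,bottle_die=.04).items():
    for d in r.tip_of('top',n)[:1]: print(n,round(d['p'],2),ray(T,d['centre'],z).round(4))
E
```

```text
clock: 34.5
tool_pos: [0.6079, 0.0552, 0.2595]
eef_rot: [0.491, 0.508, -0.508, -0.492]
contact_force: [0.2, -0.3, 0.7]
opening: 1.002
[0.60805447 0.05507451 0.25965846]
blanks 0.68 [ 0.2661 -0.3111  0.01  ]
block_die 0.56 [0.5146 0.2811 0.04  ]
strap_die 0.65 [0.5043 0.1209 0.04  ]
bottle_die 0.41 [0.5149 0.2822 0.04  ]
```

View pics/w14.png

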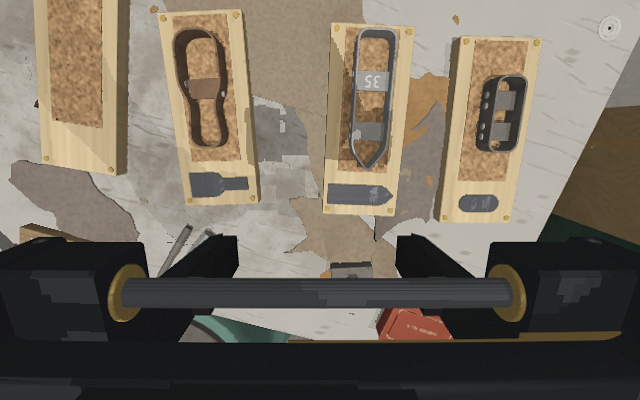

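The wrist picture shows the bottle die at (207,88), the strap die at (373,100) and the block die at (500,113). Each is on the board with its own plate, upright and let go, and the spare board is empty. I'm handing in.

```bash
python3 -c "
from plant import r
print(r.finish_job(), r.get_state()['clock'])"
```

```text
the job is handed in; nothing more can be done
the job is handed in; nothing more can be done
```

All three dies are now on the boards whose plates match their shapes, upright and let go, and the job was handed in at about 35 s. I rested the block die on the spare board, moved the bottle die and then the strap die to their boards, and finally moved the block die to its own.

**Centring:** in wrist-camera pictures taken after each release, every die was within about 2 mm of its mat's centre and about 0.5° of its direction. All three read 1–1.3 mm off to the same side. That is probably camera calibration rather than placing, so I left it.

**Things that went less than perfectly:**
- The block die sat about 4° askew when I looked at it again on the spare board. I measured it again and gripped it along its new direction.
- I mistyped one shift before gripping the strap die and corrected it before closing the jaws.

**Last checks that disagreed or failed:**
- **Bottle die:** the network looking at the last top picture put the bottle die, at low confidence (0.41), where the block die stands. The wrist picture clearly shows it on its own board.
- **Weight:** that network did not find the weight in the last top picture, because the arm was probably in the way, so I have no final measurement of it. The gripper never went near it.
- **Leather blanks:** they read within 4 mm of their starting position, which is about the detector's error.

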